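# Put the fettling tools back in the chest drawer

## Robot

A 7-joint arm with a two-finger parallel gripper is mounted at the origin on the work surface. World frame = base frame: x ahead of the robot, y to its left, z up, the work surface at z = 0. Lengths are in m, angles in rad, forces in N, time in s.
With the tool pointing down it reaches from about 0.4 to 0.85 m from the base axis. Payload 4.5 kg.
Tool frame: the origin (TCP) lies midway between the tips of the shut fingers; the grasp point (between the pads) lies 19 mm behind it; z points along the fingers, y is the direction in which the jaws open and shut (so a half turn about z gives the same grasp; the last joint's range is limited). The gripper opens to 88 mm and grips with 3 to 60 N. Pads are 18 mm wide; open, the fingers measure 123 mm over their backs; the gripper's body (75 mm by 187 mm) begins 45 mm behind the grasp point.
Start: joints at [-1.134, 0.689, -0.195, 1.565, 0.157, 0.902, -0.215], TCP at [0.245, 0.575, 0.239] pointing down, gripper open.
Joint ranges: [-3.01, 3.01], [-0.46, 2.08], [-1.47, 1.51], [0.13, 2.56], [-1, 4.14], [0.04, 2.09], [-2.66, 2.66]. Speed limits (rad/s): [2.57, 2.57, 3.14, 3.14, 3.14, 3.14, 3.14].

## Interface

Orientations are given as a unit quaternion [x, y, z, w].
In Python, from cell import state, read_camera, ctrl gives the robot as it stands.
- The arm moves only by the tool drive_tool, never from a script. Its argument "increments" is a list that holds one entry, the list of rows, each a list of 5 numbers: the opening, from 0 (shut) to 1 (fully open), then the shift along the world's x, y, z scaled (see below), then the turn about the world's z scaled (see below). In form: [[[fingers, dx, dy, dz, turn], ...]]. A call has 1 to 20 rows; each row shifts and turns the commanded pose from where the row before left it; what a row does not reach is not made up. The controller multiplies each number of a shift by 0.04 m and each number of a turn by 8 degrees. A row lasts 1/10 s, in which the tool goes at most 50 mm and 8.59 degrees, less where a joint would pass 70% of its speed; a pose out of reach is approached as far as the arm can. A call with a number of a shift or a turn outside -1 to 1 is refused whole. A call with a gripper value outside its range is refused whole. The fingers move at their own pace and stop on an object; the grip force is fixed at half the most. Time passes only in rows, so rows that do not move let the fingers close. It gives the time, the measured TCP pose, the force and the opening at its end, in the units of the state.
- state(): the state, without advancing time (a new reading comes with each control period).
- read_camera(name): name is "side" or "top" or "wrist"; returns a dict with "frame" (420x560x3 uint8, red, green, blue), "z_map" (420x560 float32, m along the optical axis (not along the pixel's ray), 0 where there is no reading), "intrinsics" (3x3 intrinsics, pixels), "D" ([k1, k2, p1, p2, k3] as OpenCV has them; the pictures are not rectified), "world_to_cam" (4x4, takes a point from world to camera coordinates); the wrist camera has in their place "mount" (4x4, takes a point from camera to tool coordinates, whose origin is the TCP and whose axes are the flange's). Camera axes: x right, y down, z forward; pixel columns grow to the right and rows downward; lengths in m; the calibration is good to about 2 mm. A picture is of the moment at which its call begins: read the wrist's pose just before it.
- ctrl.job_done(): hands the job in, once; it reports no verdict.
The state is a dict: "t": time; "qpos": joint angles; "joint_vel": joint speeds; "joint_efforts": joint torques, N m; "position": TCP position; "tcp_rot": TCP orientation; "ft_force": force on the tool from outside, world axes, zero at the start; "moment": the same for the moment, N m; "width": opening from 0.0 (shut) to 1.0 (fully open).
Only numpy, scipy, OpenCV 4.12 (cv2) and the standard library are available. Lean on these libraries where they do the work, as an engineer would, in place of code of your own. Each camera call takes 0.05 s, during which the arm holds its last target. There are 200 camera calls.

## Task

The fettling bench is done for today: pull the chest's upper drawer fully open (it may be locked; if it will not move, free it with the round knob on the chest's top), lay every fettling tool that was left on the bench flat in its own outlined slot, grip towards the drawer's front and working end to the back, and then push the drawer fully shut with all the tools in it. Leave the unglazed ware and the kiln brick alone.

Things in the scene. Friction and masses are not known exactly. Their poses are not given: they have to be found in the camera images.
- chest_front (a point): Blue-grey tool chest with plywood top, fixed on the bench, 310 (x) x 400 (y) x 200 mm high. This point: middle of the top's front edge, on its upper face. Its front faces its own -x, roughly to the robot; the top is 2 mm proud of the drawer fronts. Two drawers; only the upper is used. A bowl, 45 mm high, is fixed on the back part of its top.
- drawer (a joint): Opening of the upper drawer, m: 0 shut, 0.205 fully open. Slides along the chest's -x axis with 1.5 N friction and light damping, stays where it is left. When locked it gives no more than about 3 mm.
- handle (a point): Middle of the upper drawer's bar handle, which moves with it: round level bar 12 mm thick, 98 mm long along the chest's y, axis 45 mm in front of the drawer front (37 mm clear between bar and the top's edge), 41 mm below the chest's top. Axes as the chest's. The lower drawer has the same handle 85 mm below.
- lock_knob (a point): Drawer lock: round black knurled knob on the chest's top near its front left corner, 42 mm in diameter, grip 26 mm high; this point is on its vertical axis at mid-grip, 23 mm above the chest's top. Turns 1.4 rad between stops with 0.05 N m friction. Fully anticlockwise from above: free; clockwise: locked. Found in any position; looks the same in all.
- scraper_mid (a point): Scraper, wooden grip, wide square steel blade 52 mm wide, 3 mm thick, edge 88 mm ahead of this point. Grip 95 x 22 x 22 mm, from 55 mm behind this point to 40 mm ahead. Point: on the long axis, 11 mm above its underside, good to grasp across the 22 mm width. x axis: towards the working end; z up. About 0.1 kg. May be absent.
- scraper_tip (a point): Working end of the scraper, on its long axis, 88 mm ahead of point scraper_mid. Same axes.
- slot_scraper (a point): Slot of the scraper in the upper drawer, leftmost (towards the chest's +y), its outline inlaid. This point: middle of the slot's front end, on its floor. Axes as the chest's, x to the drawer's back. Moves with the drawer. Slot 172 mm long, 85 mm wide; scraper_mid belongs 70 mm behind this point, mid-width, 11 mm above the floor. Dividers 30 mm high, drawer sides 44, front 70 above the floor.
- knife_mid (a point): Fettling knife, wooden grip, slender steel blade 11 mm wide, 4 mm thick, tip 97 mm ahead of this point. Grip 95 x 22 x 22 mm, from 55 mm behind this point to 40 mm ahead. Point: on the long axis, 11 mm above its underside, good to grasp across the 22 mm width. x axis: towards the working end; z up. About 0.1 kg. May be absent.
- knife_tip (a point): Working end of the knife, on its long axis, 97 mm ahead of point knife_mid. Same axes.
- slot_knife (a point): Slot of the knife in the upper drawer, second from the left (+y), its outline inlaid. This point: middle of the slot's front end, on its floor. Axes as the chest's, x to the drawer's back. Moves with the drawer. Slot 172 mm long, 85 mm wide; knife_mid belongs 70 mm behind this point, mid-width, 11 mm above the floor. Dividers 30 mm high, drawer sides 44, front 70 above the floor.
- brush_mid (a point): Flat brush, wooden grip, steel ferrule 44 mm wide, pale stiff bristles ending 87 mm ahead of this point. Grip 95 x 22 x 22 mm, from 55 mm behind this point to 40 mm ahead. Point: on the long axis, 11 mm above its underside, good to grasp across the 22 mm width. x axis: towards the working end; z up. About 0.1 kg. May be absent.
- brush_tip (a point): Working end of the brush, on its long axis, 87 mm ahead of point brush_mid. Same axes.
- slot_brush (a point): Slot of the brush in the upper drawer, third from the left (+y), its outline inlaid. This point: middle of the slot's front end, on its floor. Axes as the chest's, x to the drawer's back. Moves with the drawer. Slot 172 mm long, 85 mm wide; brush_mid belongs 70 mm behind this point, mid-width, 11 mm above the floor. Dividers 30 mm high, drawer sides 44, front 70 above the floor.
- loop_mid (a point): Turning loop, wooden grip, round open steel loop 42 mm across, ending 97 mm ahead of this point. Grip 95 x 22 x 22 mm, from 55 mm behind this point to 40 mm ahead. Point: on the long axis, 11 mm above its underside, good to grasp across the 22 mm width. x axis: towards the working end; z up. About 0.1 kg. May be absent.
- loop_tip (a point): Working end of the loop, on its long axis, 97 mm ahead of point loop_mid. Same axes.
- slot_loop (a point): Slot of the loop in the upper drawer, rightmost (towards the chest's -y), its outline inlaid. This point: middle of the slot's front end, on its floor. Axes as the chest's, x to the drawer's back. Moves with the drawer. Slot 172 mm long, 85 mm wide; loop_mid belongs 70 mm behind this point, mid-width, 11 mm above the floor. Dividers 30 mm high, drawer sides 44, front 70 above the floor.
- cup: Small unglazed cup, 52 mm in diameter, 50 mm high, among the tools. Origin: centre of its underside. To be left alone.
- jar: Small round unglazed jar, 68 mm in diameter, 70 mm high, behind the tools. Origin: centre of its underside. To be left alone.
- vase: Unglazed shouldered vase, 110 mm in diameter, 205 mm high, behind the tools. Origin: centre of its underside. To be left alone.
- bowl: Unglazed bowl, 120 mm in diameter, 45 mm high, left of the tools. Origin: centre of its underside. To be left alone.
- pot: Unglazed pot, 80 mm in diameter, 68 mm high, left of the tools. Origin: centre of its underside. To be left alone.
- brick: Pale kiln brick, 110 x 60 x 35 mm, on the bench near the robot. Origin: centre of its underside. To be left alone.
Things that resemble listed ones, but are neither listed nor needed, are in the scene too. Leave any blue look-alike of the part that bears scraper_mid alone.

How it is judged:
On the way, in this order (a step that is already met when the one before it is completed fails the run):
1. the upper drawer has been pulled open (at least 170 mm) (value of joint drawer above 0.17 m), for 0.2 s.
2. every tool that was on the bench lies in its own slot of the open drawer, let go (x of scraper_mid in the frame of slot_scraper between 0.045 and 0.095 m and y of scraper_mid in the frame of slot_scraper between -0.04 and 0.04 m and z of scraper_mid in the frame of slot_scraper below 0.019 m and x of scraper_tip in the frame of slot_scraper above 0.115 m and x of knife_mid in the frame of slot_knife between 0.045 and 0.095 m and y of knife_mid in the frame of slot_knife between -0.04 and 0.04 m and z of knife_mid in the frame of slot_knife below 0.019 m and x of knife_tip in the frame of slot_knife above 0.115 m and x of brush_mid in the frame of slot_brush between 0.045 and 0.095 m and y of brush_mid in the frame of slot_brush between -0.04 and 0.04 m and z of brush_mid in the frame of slot_brush below 0.019 m and x of brush_tip in the frame of slot_brush above 0.115 m and x of loop_mid in the frame of slot_loop between 0.045 and 0.095 m and y of loop_mid in the frame of slot_loop between -0.04 and 0.04 m and z of loop_mid in the frame of slot_loop below 0.019 m and x of loop_tip in the frame of slot_loop above 0.115 m and value of joint drawer above 0.12 m and contact force between the fingers and scraper below 0.1 N and contact force between the fingers and knife below 0.1 N and contact force between the fingers and brush below 0.1 N and contact force between the fingers and loop below 0.1 N), for 0.2 s.
At the end, for the whole second after the job is handed in: Every tool that was on the bench lies flat and at rest in its own slot (its centre point 45 to 95 mm behind the slot's front end, within 40 mm of the slot's middle line, not more than 19 mm above its floor; its working end to the back), and the upper drawer is shut to within 5 mm (x of scraper_mid in the frame of slot_scraper between 0.045 and 0.095 m and y of scraper_mid in the frame of slot_scraper between -0.04 and 0.04 m and z of scraper_mid in the frame of slot_scraper below 0.019 m and x of scraper_tip in the frame of slot_scraper above 0.115 m and x of knife_mid in the frame of slot_knife between 0.045 and 0.095 m and y of knife_mid in the frame of slot_knife between -0.04 and 0.04 m and z of knife_mid in the frame of slot_knife below 0.019 m and x of knife_tip in the frame of slot_knife above 0.115 m and x of brush_mid in the frame of slot_brush between 0.045 and 0.095 m and y of brush_mid in the frame of slot_brush between -0.04 and 0.04 m and z of brush_mid in the frame of slot_brush below 0.019 m and x of brush_tip in the frame of slot_brush above 0.115 m and x of loop_mid in the frame of slot_loop between 0.045 and 0.095 m and y of loop_mid in the frame of slot_loop between -0.04 and 0.04 m and z of loop_mid in the frame of slot_loop below 0.019 m and x of loop_tip in the frame of slot_loop above 0.115 m and value of joint drawer between -0.005 and 0.005 m and linear speed of each of scraper, knife, brush, loop below 0.03 m/s); the robot touches nothing.
It fails at once if a piece of ware or the kiln brick is knocked over or shifted by more than 50 mm ((distance of cup from where it was at the start of the episode above 0.05 m or angle between cup's own z axis and vertical above 0.5 rad) or (distance of jar from where it was at the start of the episode above 0.05 m or angle between jar's own z axis and vertical above 0.5 rad) or (distance of vase from where it was at the start of the episode above 0.05 m or angle between vase's own z axis and vertical above 0.5 rad) or (distance of bowl from where it was at the start of the episode above 0.05 m or angle between bowl's own z axis and vertical above 0.5 rad) or (distance of pot from where it was at the start of the episode above 0.05 m or angle between pot's own z axis and vertical above 0.5 rad) or (distance of brick from where it was at the start of the episode above 0.05 m or angle between brick's own z axis and vertical above 0.5 rad)).
Of scraper, knife, brush, loop only 3 to 4 are there at a start; the rules pass over those that are not, and their reading is None.
At some moment in a run one of scraper, knife, brush, loop may be knocked a few centimetres aside while the robot is not near it.
It also fails if it takes over 210 s, if anything falls off the work surface, if the arm or the gripper's body presses on something with over 40 N, if the wrist force passes 120 N, or if a joint passes its speed limit or range.

## Working session

There is one attempt and no reset: what is moved stays moved. The work goes in short steps, Python scripts to look and compute and a tool call to move; the robot and the scene stay as the last step left them, time stands still between calls to the robot, and variables do not carry over. Pictures are saved under pics/ and viewed, about 12 in all and at most 16, crops included, and the job is handed in when it is done.

Besides the shell and the picture viewer there is one more tool, called after "Request:" by a JSON object that holds its "name" and its "arguments". drive_tool: Moves the arm, as the interface text tells. Shifts and turns lie within -1 to 1; 1 stands for 0.04 m of shift or 8 degrees of turn. Its arguments: {"type":"object","properties":{"increments":{"type":"array","items":{"type":"array","items":{"type":"array","items":{"type":"number","minimum":-1,"maximum":1}}}}},"required":["increments"]}

```bash
ls; mkdir -p pics; cat > h.py <<'E'
import numpy as np, cv2
from scipy.spatial.transform import Rotation as R
from cell import state, read_camera, ctrl
def cloud(name):
    s=state(); c=read_camera(name); z=c["z_map"]; K=np.array(c["intrinsics"],float); D=np.array(c["D"],float)
    h,w=z.shape; u,v=np.meshgrid(np.arange(w),np.arange(h))
    p=cv2.undistortPoints(np.stack([u,v],-1).reshape(-1,1,2).astype(float),K,D,criteria=(3,40,1e-8)).reshape(h,w,2)
    P=np.dstack([p[...,0]*z,p[...,1]*z,z])
    if "mount" in c:
        T=np.eye(4);T[:3,:3]=R.from_quat(s["tcp_rot"]).as_matrix();T[:3,3]=s["position"];T=T@np.array(c["mount"])
    else: T=np.linalg.inv(np.array(c["world_to_cam"]))
    W=P@T[:3,:3].T+T[:3,3]; W[z==0]=np.nan
    return c["frame"],W,s
def save(f,n,s=1.4): cv2.imwrite("pics/"+n,cv2.resize(f[...,::-1],None,fx=s,fy=s,interpolation=cv2.INTER_CUBIC))
E
python3 - <<'E'
from h import *
for n in("top","side"):
    f,W,s=cloud(n); save(f,n+"0.png"); np.savez(n+"0.npz",f=f,W=W)
print(s)
E
```

```text
picsTraceback (most recent call last):
  File "<stdin>", line 3, in <module>
  File "h.py", line 7, in cloud
    p=cv2.undistortPoints(np.stack([u,v],-1).reshape(-1,1,2).astype(float),K,D,criteria=(3,40,1e-8)).reshape(h,w,2)
      ~~~~~~~~~~~~~~~~~~~^^^^^^^^^^^^^^^^^^^^^^^^^^^^^^^^^^^^^^^^^^^^^^^^^^^^^^^^^^^^^^^^^^^^^^^^^^^
cv2.error: OpenCV(4.12.0) :-1: error: (-5:Bad argument) in function 'undistortPoints'
> Overload resolution failed:
>  - undistortPoints() got an unexpected keyword argument 'criteria'
>  - undistortPoints() got an unexpected keyword argument 'criteria'
```

```bash
sed -i 's/cv2.undistortPoints(\(.*\),K,D,criteria=(3,40,1e-8))/cv2.undistortPointsIter(\1,K,D,None,None,(3,40,1e-8))/' h.py
python3 - <<'E'
from h import *
for n in("top","side"):
    f,W,s=cloud(n); save(f,n+"0.png"); np.savez(n+"0.npz",f=f,W=W)
print(s)
E
```

```text
{'t': 0.1, 'qpos': array([-1.13422609,  0.68990887, -0.19451293,  1.56620539,  0.15730895,
        0.90254078, -0.21512389]), 'joint_vel': array([ 0.00033795, -0.00154184,  0.00032359, -0.00226302, -0.00047016,
       -0.00205347, -0.00012333]), 'joint_efforts': array([-2.95525366e-03, -5.28501070e+01, -1.27143949e+00, -1.53836775e+01,
       -5.25766402e-02,  2.00138631e-03,  3.27313865e-05]), 'position': array([0.24480665, 0.57444694, 0.23799384]), 'tcp_rot': array([ 2.00002963e-01,  9.79794936e-01, -8.29540222e-04, -9.94663444e-05]), 'ft_force': array([-0.4333265 , -0.19627603,  0.59168011]), 'moment': array([-0.01957613, -0.02356746, -0.02033312]), 'width': 0.9958505615117333}
```

View pics/top0.png

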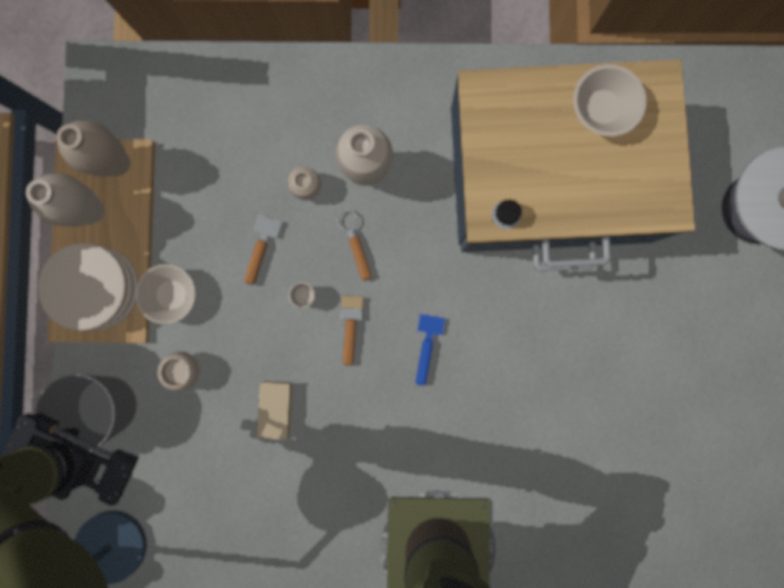

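View pics/side0.png

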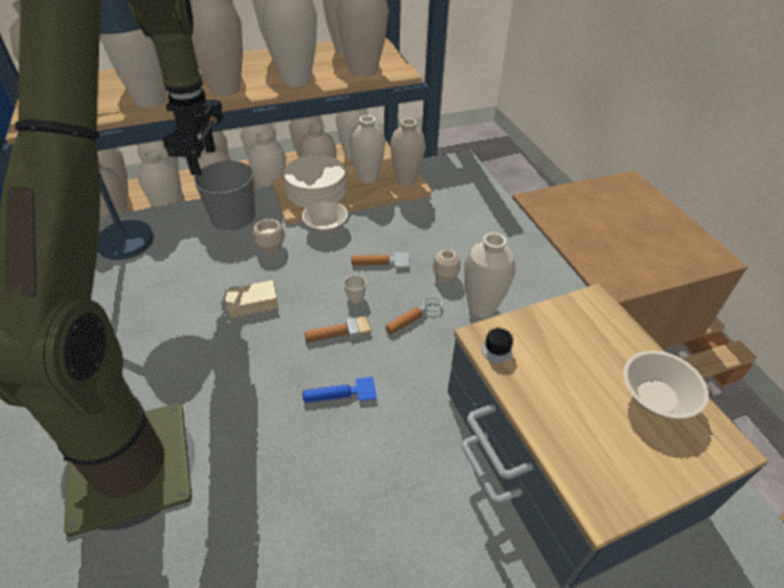

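The top view (scaled pixels) shows the scraper at (265,250), loop at (355,245), brush at (350,330), the blue decoy at (428,350), the knob at (508,213) and the upper handle at (572,258). I see no knife. Next I'll measure their positions.

```bash
cat >> h.py <<'E'
def grips(f,W,zlo=0.004,zhi=0.05):
    h=cv2.cvtColor(f,cv2.COLOR_RGB2HSV)
    m=((h[...,0]<14)&(h[...,1]>130)&(h[...,2]>50)&(W[...,2]>zlo)&(W[...,2]<zhi)).astype(np.uint8)
    n,l,st,c=cv2.connectedComponentsWithStats(m)
    out=[]
    for i in range(1,n):
        if st[i,4]>60:
            p=W[l==i]; (cx,cy),(a,b),ang=cv2.minAreaRect(p[:,:2].astype(np.float32))
            q=p[:,:2]-p[:,:2].mean(0); d=np.linalg.svd(q,full_matrices=False)[2][0]
            out.append((c[i].round(),st[i,4],np.round([cx,cy,a,b],4),np.round(d,3),np.round(np.nanpercentile(p[:,2],90),4)))
    return out
E
python3 - <<'E'
from h import *
d=np.load("top0.npz");f,W=d["f"],d["W"]
for g in grips(f,W): print(*g)
g=lambda x,y:W[int(y/1.4),int(x/1.4)].round(3)
for n,p in dict(bench=(400,400),scr=(269,226),loop=(352,212),brush=(352,300),knob=(508,212),handle=(572,266),hl=(540,266),hr=(604,264),jar=(303,178),vase=(366,140),cup=(302,290)).items(): print(n,g(*p))
m=(abs(W[...,2]-0.2)<0.012)&(W[...,1]<0.1)
k=cv2.morphologyEx(m.astype(np.uint8),cv2.MORPH_OPEN,np.ones((5,5)))
p=W[k>0]; r=cv2.minAreaRect(p[:,:2].astype(np.float32)); print(r,cv2.boxPoints(r),np.median(p[:,2]))
fl=f[int(205/1.4):int(225/1.4),int(492/1.4):int(526/1.4)]
km=(W[...,2]>0.222)&(W[...,2]<0.25)&(f.max(2)<80)&(W[...,0]<0.6); print("knob",np.nanmean(W[km],0),np.ptp(W[km],0),km.sum())
hm=(abs(W[...,2]-0.163)<0.014)&(W[...,1]<0)&(W[...,1]>-0.35)&(W[...,0]<0.55); q=W[hm]; print(hm.sum()); print(cv2.minAreaRect(q[:,:2].astype(np.float32)),q.mean(0))
E
```

```text
bench [ 0.296  0.081 -0.004]
scr [0.651 0.353 0.013]
loop [0.682 0.183 0.013]
brush [0.499 0.18  0.014]
knob [ 0.644 -0.102  0.237]
handle [ 0.559 -0.23   0.163]
hl [ 0.566 -0.19   0.078]
hr [ 0.564 -0.288  0.165]
jar [0.741 0.279 0.055]
vase [0.78  0.144 0.188]
cup [0.518 0.283 0.019]
((0.7626479268074036, -0.228776752948761), (0.3110617697238922, 0.4011373519897461), 3.5139172077178955) [[ 0.5951164  -0.03811779]
 [ 0.61970246 -0.438501  ]
 [ 0.9301795  -0.4194357 ]
 [ 0.9055934  -0.01905251]] 0.19973323040073176
knob [0.07478488 0.06674851 0.23727561] [0.25428736 0.68104863 0.02790645] 209
85
((0.0477251261472702, -0.03369109332561493), (0.07252103090286255, 0.011890975758433342), 55.3265380859375) [ 0.05421828 -0.02755691  0.16237429]
```

```bash
python3 - <<'E'
from h import *
d=np.load("top0.npz");f,W=d["f"],d["W"]
h=cv2.cvtColor(f,cv2.COLOR_RGB2HSV)
for x,y in((257,262),(360,260),(349,345),(508,205)): print(f[int(y/1.4),int(x/1.4)],h[int(y/1.4),int(x/1.4)],W[int(y/1.4),int(x/1.4)].round(3))
km=(W[...,2]>0.222)&(W[...,2]<0.25)&(f.max(2)<90)&(W[...,0]<0.7)&(W[...,0]>.55)&(W[...,1]<0); p=W[km];print("knob",cv2.minEnclosingCircle(p[:,:2].astype(np.float32)),p.mean(0))
hm=(abs(W[...,2]-0.163)<0.014)&(W[...,1]<-.1)&(W[...,1]>-0.35)&(W[...,0]<0.59)&(W[...,0]>.5); q=W[hm]; print(cv2.minAreaRect(q[:,:2].astype(np.float32)),q.mean(0),hm.sum())
E
```

```text
[131  91  58] [ 14 142 131] [0.574 0.375 0.026]
[148 105  66] [ 14 141 148] [0.582 0.164 0.021]
[145 101  65] [ 14 141 145] [0.408 0.184 0.02 ]
[36 34 36] [150  14  36] [ 0.657 -0.102  0.234]
knob ((0.6436735391616821, -0.10515765100717545), 0.021944692358374596) [ 0.64329772 -0.10454072  0.23501567]
((0.5728088617324829, -0.23862850666046143), (0.03337543085217476, 0.12199793010950089), 0.43238160014152527) [ 0.56882793 -0.23780093  0.16359303] 284
```

Request:
{"name": "drive_tool", "arguments": {"increments": [[[1,0.5,-0.85,0.5,-0.75],[1,0.5,-0.85,0.5,-0.75],[1,0.5,-0.85,0.5,-0.75],[1,0.5,-0.85,0.5,-0.75],[1,0.5,-0.85,0,-0.75],[1,0.5,-0.85,0,-0.75],[1,0.5,-0.85,0,-0.75],[1,0.5,-0.85,0,-0.75],[1,0.5,-0.85,0,-0.75],[1,0.5,-0.85,0,-0.75],[1,0.5,-0.85,0,-0.75],[1,0.5,-0.85,0,-0.75],[1,0.5,-0.85,0,-0.75],[1,0.5,-0.85,0,-0.75],[1,0.5,-0.85,0,-0.75],[1,0.5,-0.85,0,-0.75],[1,0.5,-0.85,0,-0.75],[1,0.5,-0.85,0,-0.75],[1,0.5,-0.85,0,-0.75],[1,0.45,-0.85,0,-0.75]]]}}

```text
t: 2.15
position: [0.6436, -0.1061, 0.3184]
tcp_rot: [0.949, 0.315, -0.0, -0.0]
ft_force: [0.9, 0.5, 0.5]
width: 0.999
```

```bash
sed -i 's/h\[...,0\]<14)&(h\[...,1\]>130/h[...,0]<18)\&(h[...,1]>115/' h.py; python3 - <<'E'
from h import *
d=np.load("top0.npz");
for g in grips(d["f"],d["W"]): print(*g)
f,W,s=cloud("wrist"); save(f,"w1.png"); print(s["position"],s["tcp_rot"],s["qpos"])
km=(W[...,2]>0.237)&(W[...,2]<0.256)&(f.max(2)<90)&(np.hypot(W[...,0]-.643,W[...,1]+.105)<.04); p=W[km];print("knob",cv2.minEnclosingCircle(p[:,:2].astype(np.float32)),p.mean(0))
E
```

```text
[257. 184.] 174 [0.5847 0.1647 0.0849 0.0165] [-0.947 -0.321] 0.0245
[182. 187.] 184 [0.5751 0.379  0.0183 0.086 ] [-0.958  0.285] 0.0251
[249. 244.] 181 [0.4138 0.1838 0.017  0.0855] [-0.999  0.051] 0.0245
[ 0.6435701  -0.10609804  0.31835994] [ 9.49137603e-01  3.14861450e-01 -1.52713913e-04 -2.33844498e-04] [-0.10374831  0.67798051  0.38812095  1.38679257 -0.2660119   1.12874676
 -0.60948007]
knob ((0.6491106152534485, -0.10565178841352463), 0.018984206020832062) [ 0.65116888 -0.10432836  0.23722529]
```

View pics/w1.png

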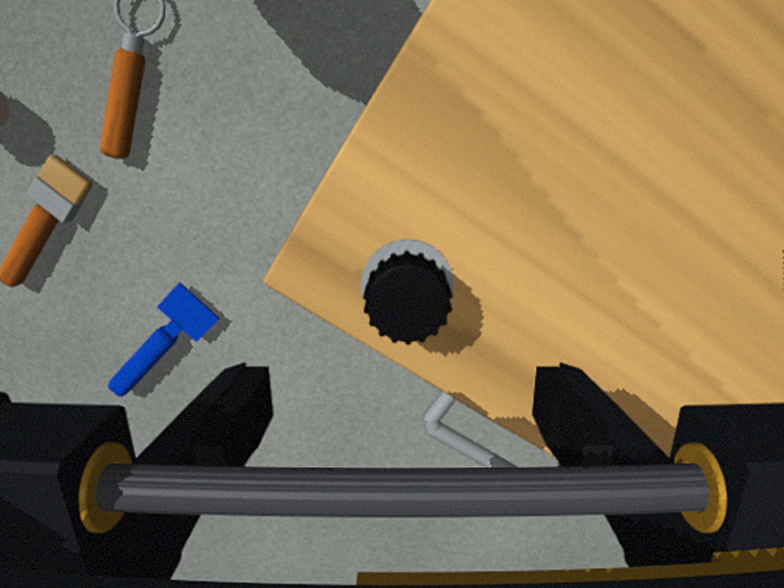

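Request:
{"name": "drive_tool", "arguments": {"increments": [[[1,0,0,-0.9,0],[1,0,0,-0.9,0],[1,0,0,-0.9,0],[0,0,0,0,0],[0,0,0,0,0],[0,0,0,0,0],[0,0,0,0,0],[0,0,0,0,0]]]}}

```text
t: 3.0
position: [0.6438, -0.1051, 0.2124]
tcp_rot: [0.949, 0.317, 0.001, 0.001]
ft_force: [-1.1, -0.3, -1.1]
width: 0.57
```

Request:
{"name": "drive_tool", "arguments": {"increments": [[[0,0,0,0,0.8],[0,0,0,0,0.8],[0,0,0,0,0.8],[0,0,0,0,0.8],[0,0,0,0,0.8],[0,0,0,0,0.8],[0,0,0,0,0.8],[0,0,0,0,0.8],[0,0,0,0,0.8],[0,0,0,0,0.8],[0,0,0,0,0.8],[0,0,0,0,0.8],[0,0,0,0,0.8],[0,0,0,0,0]]]}}

```text
t: 4.4
position: [0.6489, -0.1081, 0.2127]
tcp_rot: [0.5, 0.866, 0.002, 0.007]
ft_force: [11.1, -4.6, -5.2]
width: 0.469
```

```bash
python3 - <<'E'
from h import *
s=state();print(s["moment"],s["ft_force"],s["qpos"],s["tcp_rot"],s["position"],s["width"])
E
```

```text
[-0.95305366 -2.33907939 -0.33736519] [11.09087925 -4.56285999 -5.19872924] [ 0.13369143  0.75294088 -0.0749874   1.50435205  0.06983486  0.87224076
  0.55878488] [0.4997929  0.86611328 0.00214813 0.00708689] [ 0.64892922 -0.10812116  0.21271899] 0.4685666276606309
```

Request:
{"name": "drive_tool", "arguments": {"increments": [[[0.8,0,0,0,0],[0.8,0,0,0,0],[0.8,0,0,0,0],[0.8,0,0,1,0],[0.8,0,0,1,0],[0.5,-0.4,-0.6,0,-0.6],[0.34,-0.4,-0.6,0,-0.6],[0.34,-0.4,-0.6,0,-0.6],[0.34,-0.4,-0.6,0,-0.6],[0.34,-0.4,-0.6,0,-0.6],[0.34,-0.1,-0.3,0,-0.3],[0.34,0,0,0,0]]]}}

```text
t: 5.6
position: [0.5582, -0.2389, 0.291]
tcp_rot: [0.685, 0.729, -0.0, 0.0]
ft_force: [-0.2, 0.8, -0.1]
width: 0.339
```

```bash
python3 - <<'E'
from h import *
f,W,s=cloud("wrist"); save(f,"w2.png"); print(s["position"],s["tcp_rot"],s["width"])
c=np.array([.5645,-.2405]); a=np.deg2rad(3.51); ex=np.array([np.cos(a),np.sin(a)]); ey=np.array([-ex[1],ex[0]])
q=W[...,:2]-c; X=q@ex; Y=q@ey
m=(abs(W[...,2]-.161)<.01)&(abs(X)<.04)&(abs(Y)<.07); print(m.sum())
b=m&(X<.012); print(np.nanmin(X[b]),np.median(X[b]),np.nanmin(Y[b]),np.nanmax(Y[b]),np.nanmax(W[...,2][b]))
E
```

```text
[ 0.55823273 -0.23886371  0.2909583 ] [ 6.84868444e-01  7.28666499e-01 -4.98934426e-04  3.14499619e-04] 0.33890942601476576
2808
-0.0020292710437935955 0.00413517243844045 -0.06118183168694341 0.05934999621976521 0.1669960881046914
```

View pics/w2.png

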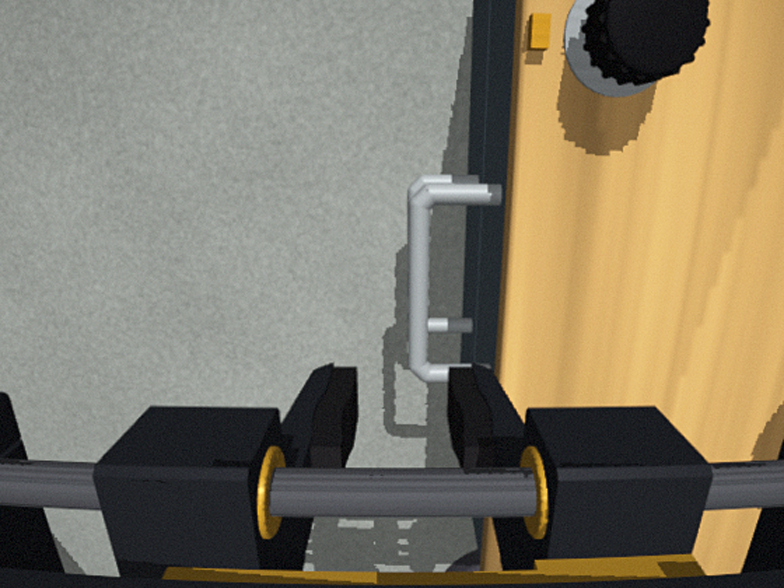

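Request:
{"name": "drive_tool", "arguments": {"increments": [[[0.34,0.12,-0.02,-0.9,0],[0.34,0.12,-0.02,-0.9,0],[0.34,0,0,-0.9,0],[0.34,0,0,-0.9,0],[0,0,0,0,0],[0,0,0,0,0],[0,0,0,0,0],[0,0,0,0,0]]]}}

```text
t: 6.45
position: [0.5676, -0.237, 0.1471]
tcp_rot: [0.683, 0.73, -0.0, -0.002]
ft_force: [-3.2, 3.7, -3.8]
width: 0.124
```

Request:
{"name": "drive_tool", "arguments": {"increments": [[[0,-0.2,-0.012,0,0],[0,-0.4,-0.024,0,0],[0,-0.4,-0.024,0,0],[0,-0.4,-0.024,0,0],[0,-0.4,-0.024,0,0],[0,-0.4,-0.024,0,0],[0,-0.4,-0.024,0,0],[0,-0.4,-0.024,0,0],[0,-0.4,-0.024,0,0],[0,-0.4,-0.024,0,0],[0,-0.4,-0.024,0,0],[0,-0.4,-0.024,0,0],[0,-0.4,-0.024,0,0],[0,-0.2,-0.012,0,0],[0,-0.1,-0.006,0,0],[0,0,0,0,0]]]}}

```text
t: 8.05
position: [0.3629, -0.2495, 0.1471]
tcp_rot: [0.682, 0.732, 0.004, 0.004]
ft_force: [12.0, 10.0, -18.3]
width: 0.125
```

Request:
{"name": "drive_tool", "arguments": {"increments": [[[0.34,0,0,0,0],[0.34,0,0,0,0],[0.34,0,0,0.9,0],[0.34,0,0,0.9,0],[0.34,0,0,0.9,0],[0.34,0.5,0.5,0.3,0.8],[0.5,0.5,0.9,0,0.8],[0.5,0.5,0.9,0,0.8],[0.5,0.5,0.9,0,0.8],[0.5,0.2,0.9,0,0.8],[0.5,0,0.9,0,0.8],[0.5,0,0.9,0,0.8],[0.5,0,0.9,0,0.8],[0.5,0,0.9,0,0.8],[0.5,0,0.9,0,0.8],[0.5,-0.2,0.9,0,0.8],[0.5,-0.3,0.9,0,0.8],[0.5,-0.2,0.6,0,0.8],[0.5,0,0,0,0]]]}}

```text
t: 9.95
position: [0.4162, 0.1918, 0.2679]
tcp_rot: [0.024, 1.0, 0.001, 0.001]
ft_force: [0.2, -0.9, 0.6]
width: 0.501
```

```bash
python3 - <<'E'
from h import *
f,W,s=cloud("top"); save(f,"top1.png"); np.savez("top1.npz",f=f,W=W)
for g in grips(f,W): print(*g)
f,W,s=cloud("wrist"); save(f,"w3.png"); np.savez("w3.npz",f=f,W=W)
print(s["position"],s["tcp_rot"],s["qpos"])
for g in grips(f,W): print(*g)
E
```

```text
[257. 184.] 173 [0.5844 0.1646 0.0859 0.0165] [-0.946 -0.323] 0.0249
[182. 187.] 180 [0.5745 0.3786 0.0177 0.0851] [-0.959  0.284] 0.0245
[0.41682838 0.18926037 0.26754194] [2.63412550e-02 9.99652351e-01 3.22996390e-04 1.10071916e-03] [-0.23769487  0.45235468 -0.42655659  2.00605839  0.27408341  0.73571157
  0.68728439]
[283. 171.] 1466 [0.4158 0.1841 0.0207 0.0941] [ 0.998 -0.064] 0.0224
[444. 272.] 754 [0.5586 0.3834 0.0219 0.0549] [ 0.932 -0.363] 0.0223
[275. 301.] 1142 [0.5863 0.1643 0.0932 0.0222] [0.946 0.324] 0.0225
```

View pics/top1.png

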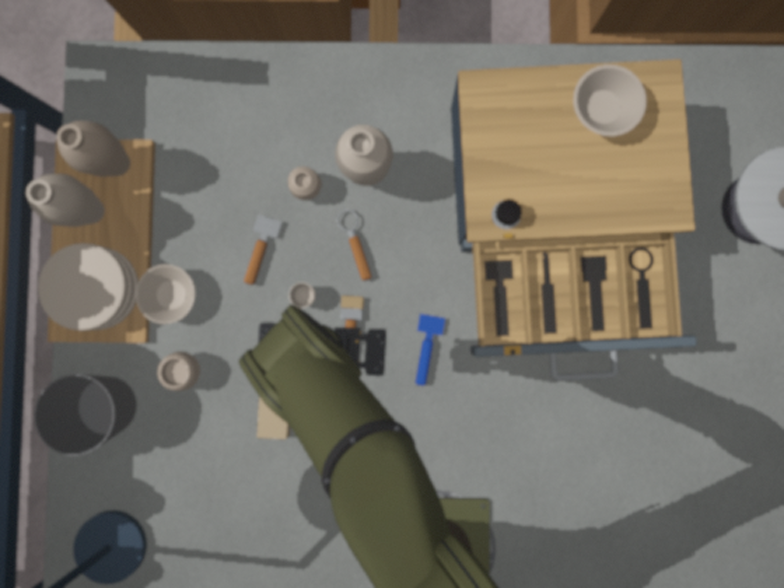

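```bash
python3 - <<'E'
from h import *
d=np.load("top1.npz");f,W=d["f"],d["W"]
a=np.deg2rad(3.51); ex=np.array([np.cos(a),np.sin(a)]); ey=np.array([-ex[1],ex[0]]); c=np.array([.607,-.238])
q=W[...,:2]-c; X=q@ex; Y=q@ey; Z=W[...,2]
reg=(X<-.005)&(X>-.19)&(abs(Y)<.18)
print("floor",np.nanpercentile(Z[reg],[5,25,40,50,75,95]))
fl=np.nanpercentile(Z[reg],40)
dark=reg&(f.max(2)<75)&(abs(Z-fl)<.012)
n,l,st,cc=cv2.connectedComponentsWithStats(dark.astype(np.uint8))
for i in range(1,n):
    if st[i,4]>60:
        k=l==i; print(cc[i]*1.4,st[i,4],"X",X[k].min().round(4),X[k].max().round(4),"Ymed",np.median(Y[k]).round(4),"rear Y",np.median(Y[k&(X<X[k].min()+.05)]).round(4))
# front wall top and dividers
fr=(X<-.17)&(X>-.26)&(abs(Y)<.15)&(Z>.165); print("front wall X",np.percentile(X[fr],[2,50,98]),np.median(Z[fr]))
flr=reg&(abs(Z-fl)<.006); print("floor Xmin/max",np.percentile(X[flr],[0.5,99.5]))
dv=reg&(X>-.15)&(X<-.03)&(Z>fl+.02)&(Z<fl+.06); print(np.histogram(Y[dv],bins=np.arange(-.2,.2,.01)))
E
```

```text
floor [0.10507626 0.10792852 0.10914161 0.10994996 0.11370247 0.15325332]
[548.1        302.71557377] 244 X -0.1634 -0.0276 Ymed 0.0444 rear Y 0.0442
[594.2454918  284.75655738] 488 X -0.1627 -0.0283 Ymed -0.0453 rear Y -0.0454
[498.63526971 290.38962656] 482 X -0.1636 -0.0271 Ymed 0.1364 rear Y 0.1364
[643.62131148 301.45327869] 244 X -0.1646 -0.0582 Ymed -0.1358 rear Y -0.1359
front wall X [-0.24628872 -0.1933907  -0.18410818] 0.1781352945107113
floor Xmin/max [-0.18349269 -0.01240801]
(array([  0,   0, 255,   0,   0,   0,   0,   0,   0,   0,  48,  99,   0,
         0,   0,   0,   0,   0,   0,  44,  96,   0,   0,   0,   0,   0,
         0,   0,  42,  83,   0,   0,   0,   0,   0,   0,   0,  76,   0]), array([-2.00000000e-01, -1.90000000e-01, -1.80000000e-01, -1.70000000e-01,
       -1.60000000e-01, -1.50000000e-01, -1.40000000e-01, -1.30000000e-01,
       -1.20000000e-01, -1.10000000e-01, -1.00000000e-01, -9.00000000e-02,
       -8.00000000e-02, -7.00000000e-02, -6.00000000e-02, -5.00000000e-02,
       -4.00000000e-02, -3.00000000e-02, -2.00000000e-02, -1.00000000e-02,
        1.66533454e-16,  1.00000000e-02,  2.00000000e-02,  3.00000000e-02,
        4.00000000e-02,  5.00000000e-02,  6.00000000e-02,  7.00000000e-02,
        8.00000000e-02,  9.00000000e-02,  1.00000000e-01,  1.10000000e-01,
        1.20000000e-01,  1.30000000e-01,  1.40000000e-01,  1.50000000e-01,
        1.60000000e-01,  1.70000000e-01,  1.80000000e-01,  1.90000000e-01]))
```

Request:
{"name": "drive_tool", "arguments": {"increments": [[[0.5,0.1,-0.1,-1,0],[0.5,0.06,-0.05,-1,0],[0.5,0,0,-1,0],[0.5,0,0,-1,0],[0.5,0,0,-1,0],[0.5,0,0,-1,0],[0.5,0,0,-0.55,0],[0.5,0,0,0,0],[0,0,0,0,0],[0,0,0,0,0],[0,0,0,0,0],[0,0,0,0,0],[0,0,0,0,0],[0,0,0,0,0]]]}}

```text
t: 11.45
position: [0.4257, 0.1827, 0.0168]
tcp_rot: [0.027, 1.0, -0.001, 0.001]
ft_force: [-0.3, 0.2, 8.0]
width: 0.242
```

Request:
{"name": "drive_tool", "arguments": {"increments": [[[0,0,0,0.6,0],[0,0,0,1,0],[0,0,0,1,0],[0,0,0,1,0],[0,0,0,1,0],[0,0,0,1,0],[0,0,0,1,0]]]}}

```text
t: 12.15
position: [0.4239, 0.1822, 0.2817]
tcp_rot: [0.027, 1.0, -0.001, -0.001]
ft_force: [0.5, -0.1, -1.4]
width: 0.241
```

Request:
{"name": "drive_tool", "arguments": {"increments": [[[0,0.3,-0.6,0,0.1],[0,0.3,-0.9,0,0.1],[0,0.3,-0.9,0,0.1],[0,0.2,-0.9,0,0.1],[0,0.2,-0.9,0,0.1],[0,0.2,-0.9,0,0.1],[0,0.1,-0.9,0,0.1],[0,0.1,-0.9,0,0.1],[0,0.1,-0.9,0,0.1],[0,0.1,-0.9,0,0],[0,0,-0.9,0,0],[0,0,-0.9,0,0],[0,0,-0.9,0,0],[0,0,-0.4,0,0],[0,0,0,0,0],[0,0,0,0,0]]]}}

```text
t: 13.75
position: [0.5009, -0.287, 0.2798]
tcp_rot: [-0.037, 0.999, -0.0, -0.0]
ft_force: [-0.4, 1.3, -1.0]
width: 0.245
```

```bash
python3 - <<'E'
from h import *
f,W,s=cloud("wrist"); save(f,"w4.png"); np.savez("w4.npz",f=f,W=W)
print(s["position"],s["tcp_rot"],s["width"],s["ft_force"])
for g in grips(f,W,.1,.35): print(*g)
E
```

```text
[ 0.50090791 -0.28697924  0.27977856] [-3.69756882e-02  9.99316112e-01 -2.48630778e-04 -2.13717724e-04] 0.24461875448742532 [-0.36047192  1.34965945 -1.01648689]
[127. 123.] 204 [ 0.4471 -0.4247  0.017   0.0059] [0.997 0.079] 0.1477
[438. 141.] 331 [ 0.4467 -0.1628  0.0477  0.0049] [0.999 0.055] 0.1362
[523. 221.] 3338 [ 0.5278 -0.0763  0.2205  0.0199] [0.998 0.056] 0.149
[333. 146.] 99 [ 0.4557 -0.2511  0.0027  0.0323] [0.997 0.074] 0.1352
[136. 198.] 1165 [ 0.5117 -0.4173  0.1205  0.0141] [0.998 0.069] 0.1473
[288. 241.] 8806 [ 0.5473 -0.2785  0.209   0.0645] [0.996 0.084] 0.2852
[435. 174.] 179 [ 0.4707 -0.1612  0.0344  0.0056] [0.999 0.049] 0.1377
[406. 169.] 61 [ 0.4729 -0.1796  0.0143  0.0108] [0.245 0.969] 0.1101
[428. 205.] 210 [ 0.503  -0.1615  0.0404  0.0093] [1.    0.026] 0.1342
[424. 254.] 324 [ 0.5101 -0.19    0.1538  0.0383] [0.987 0.163] 0.1367
[469. 295.] 149 [ 0.59   -0.0979  0.0025  0.0296] [ 0.059 -0.998] 0.1367
```

View pics/w4.png

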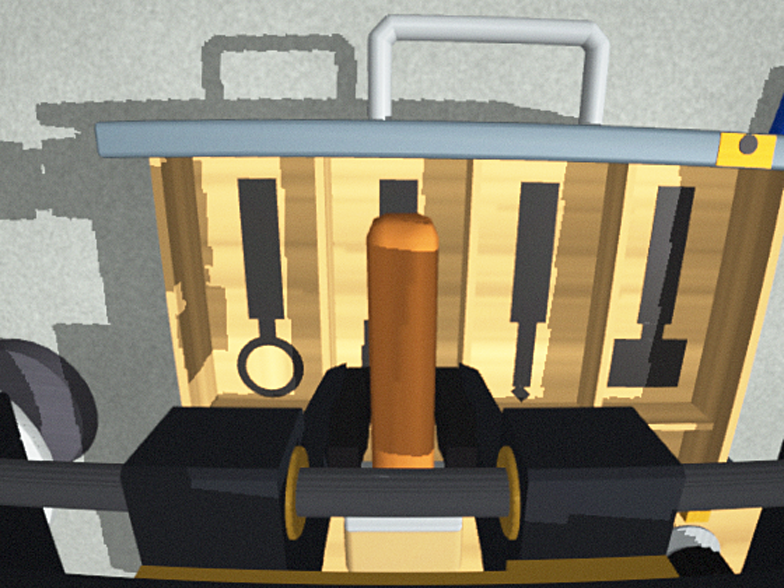

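```bash
python3 - <<'E'
from h import *
d=np.load("w4.npz");W=d["W"]
for y in(215,225,240,260,300,340,380,420,445): print(y,W[int(y/1.4),int(403/1.4)].round(4))
E
```

```text
215 [ 0.4436 -0.2919  0.2747]
225 [ 0.4453 -0.2917  0.2828]
240 [ 0.4494 -0.2914  0.2853]
260 [ 0.4556 -0.291   0.2835]
300 [ 0.468  -0.2901  0.2841]
340 [ 0.4804 -0.2892  0.2851]
380 [ 0.495  -0.2881  0.2836]
420 [ 0.5092 -0.2871  0.2849]
445 [ 0.5188 -0.2864  0.2842]
```

Request:
{"name": "drive_tool", "arguments": {"increments": [[[0,0,0,-0.9,0],[0,0,0,-0.9,0],[0,0,0,-0.9,0],[0,0,0,-0.8,0],[0,0,0,-0.3,0],[0,0,0,0,0],[0.42,0,0,0,0],[0.42,0,0,0,0],[0.42,0,0,0,0],[0.42,0,0,0.6,0],[0.42,0,0,1,0],[0.42,0,0,1,0],[0.42,0,0,1,0]]]}}

```text
t: 15.1
position: [0.5006, -0.2891, 0.2738]
tcp_rot: [-0.036, 0.999, -0.001, -0.0]
ft_force: [0.9, 0.2, 0.7]
width: 0.419
```

```bash
cat >> h.py <<'E'
a=np.deg2rad(3.51); ex=np.array([np.cos(a),np.sin(a)]); ey=np.array([-ex[1],ex[0]]); c0=np.array([.607,-.238])
def chest(p): q=np.asarray(p)[...,:2]-c0; return q@ex,q@ey
E
python3 - <<'E'
from h import *
f,W,s=cloud("wrist"); save(f,"w5.png"); np.savez("w5.npz",f=f,W=W)
print(s["position"],s["ft_force"])
h=cv2.cvtColor(f,cv2.COLOR_RGB2HSV); X,Y=chest(W); Z=W[...,2]
m=(h[...,0]<14)&(h[...,1]>170)&(abs(Y+.045)<.04)&(X<0)&(Z>.115)&(Z<.16)
p=W[m]; print(m.sum(),X[m].min(),X[m].max(),np.median(Y[m]),np.percentile(Z[m],[5,50,95]))
E
```

```text
[ 0.50062535 -0.28912638  0.27381012] [0.92868012 0.15022942 0.69223291]
286 -0.16538703513025949 -0.07319755656912805 -0.051756777234087774 [0.12383428 0.12837587 0.13067704]
```

View pics/w5.png

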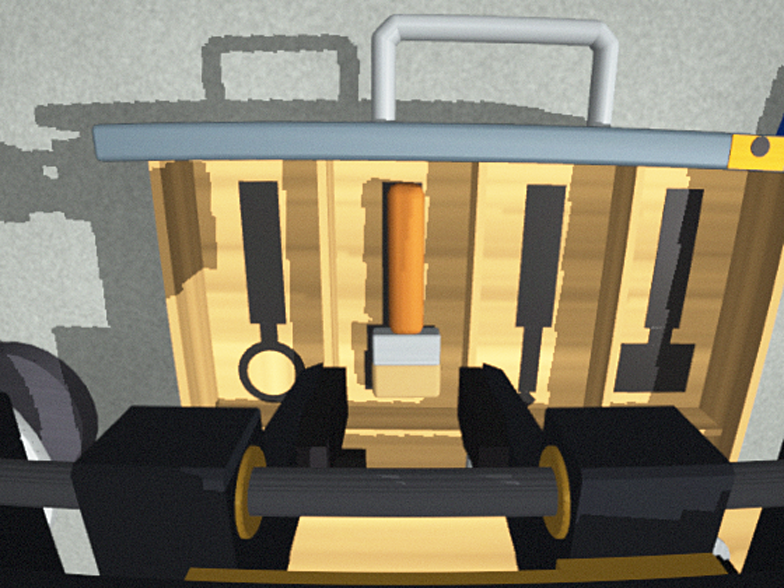

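Request:
{"name": "drive_tool", "arguments": {"increments": [[[0.5,0.2,0.5,0,0.15],[0.5,0.2,0.9,0,0.15],[0.5,0.2,0.9,0,0.15],[0.5,0.2,0.9,0,0.15],[0.5,0.2,0.9,0,0.15],[0.5,0.2,0.9,0,0.15],[0.5,0.2,0.9,0,0.15],[0.5,0.2,0.9,0,0.15],[0.5,0.2,0.9,0,0.15],[0.5,0.2,0.9,0,0.15],[0.5,0.1,0.9,0,0.15],[0.5,0.1,0.9,0,0.15],[0.5,0.1,0.9,0,0.05],[0.5,0,0.1,0,0],[0.5,0,0,0,0],[0.5,0,0,0,0]]]}}

```text
t: 16.75
position: [0.593, 0.1648, 0.2716]
tcp_rot: [-0.163, 0.987, -0.002, -0.0]
ft_force: [0.7, 0.3, 0.2]
width: 0.502
```

```bash
python3 - <<'E'
from h import *
f,W,s=cloud("wrist"); print(s["position"],s["tcp_rot"])
for g in grips(f,W): print(*g)
E
```

```text
[0.59297116 0.16481577 0.27159387] [-1.63442822e-01  9.86550377e-01 -2.17574308e-03 -2.51530067e-04]
[290. 168.] 1437 [0.5885 0.1646 0.0943 0.0205] [0.948 0.318] 0.0225
[457. 217.] 1572 [0.5779 0.378  0.0218 0.0931] [ 0.957 -0.29 ] 0.0223
[533. 380.] 331 [0.7736 0.6166 0.076  0.0188] [0.933 0.361] 0.0189
```

Request:
{"name": "drive_tool", "arguments": {"increments": [[[0.5,0.06,0.05,-0.8,0],[0.5,0,0,-0.8,0],[0.5,0,0,-0.8,0],[0.5,0,0,-0.8,0],[0.5,0,0,-0.8,0],[0.5,0,0,-0.8,0],[0.5,0,0,-0.8,0],[0.5,0,0,-0.8,0],[0.5,0,0,-0.15,0],[0.5,0,0,0,0]]]}}

```text
t: 17.8
position: [0.5949, 0.1672, 0.0092]
tcp_rot: [-0.164, 0.987, -0.002, -0.001]
ft_force: [-0.1, 0.4, 1.1]
width: 0.501
```

Request:
{"name": "drive_tool", "arguments": {"increments": [[[0,0,0,0,0],[0,0,0,0,0],[0,0,0,0,0],[0,0,0,0,0],[0,0,0,0,0],[0,0,0,0.6,0],[0,0,0,1,0],[0,0,0,1,0],[0,0,0,1,0],[0,0,0,1,0],[0,0,0,1,0],[0,0,0,1,0]]]}}

```text
t: 19.0
position: [0.5946, 0.1685, 0.2755]
tcp_rot: [-0.165, 0.986, -0.001, -0.0]
ft_force: [0.9, 0.3, -2.2]
width: 0.25
```

Request:
{"name": "drive_tool", "arguments": {"increments": [[[0,-0.1,-0.6,0,-0.1],[0,-0.2,-0.9,0,-0.2],[0,-0.2,-0.9,0,-0.2],[0,-0.2,-0.9,0,-0.2],[0,-0.2,-0.9,0,-0.2],[0,-0.2,-0.9,0,-0.2],[0,-0.2,-0.9,0,-0.2],[0,-0.2,-0.9,0,-0.2],[0,-0.2,-0.9,0,-0.2],[0,-0.2,-0.9,0,-0.2],[0,-0.2,-0.9,0,0],[0,-0.15,-0.9,0,0],[0,0,-0.9,0,0],[0,0,-0.9,0,0],[0,0,-0.9,0,0],[0,0,-0.5,0,0],[0,0,0,0,0],[0,0,0,0,0]]]}}

```text
t: 20.8
position: [0.505, -0.3782, 0.2735]
tcp_rot: [-0.033, 0.999, -0.001, -0.0]
ft_force: [0.3, 0.4, -0.9]
width: 0.246
```

```bash
python3 - <<'E'
from h import *
f,W,s=cloud("wrist"); save(f,"w6.png"); t=s["position"]; print(t,s["tcp_rot"],s["width"])
h=cv2.cvtColor(f,cv2.COLOR_RGB2HSV)
m=(h[...,0]<14)&(h[...,1]>150)&(W[...,2]>t[2]-.03)&(np.hypot(W[...,0]-t[0],W[...,1]-t[1])<.08)
X,Y=chest(W); k=m&(W[...,2]>np.percentile(W[m][:,2],60)-.004)
print("X rear",X[m].min(),"Y",np.median(Y[m]),"top z",np.percentile(W[m][:,2],[50,95]), "slopes",np.polyfit(X[k],np.c_[Y[k],W[k][:,2]],1)[0])
E
```

```text
[ 0.50499321 -0.37823707  0.27351985] [-3.26028347e-02  9.99468148e-01 -5.47349069e-04 -4.20446185e-04] 0.24629395490900563
X rear -0.16689780036538157 Y -0.1357168690875018 top z [0.28360383 0.28496999] slopes [ 0.0138369  -0.00810521]
```

Request:
{"name": "drive_tool", "arguments": {"increments": [[[0,0,-0.02,-0.9,0],[0,0,0,-0.9,0],[0,0,0,-0.9,0],[0,0,0,-0.8,0],[0,0,0,-0.25,0],[0,0,0,0,0],[0.42,0,0,0,0],[0.42,0,0,0,0],[0.42,0,0,0,0],[0.42,0,0,0.6,0],[0.42,0,0,1,0],[0.42,0,0,1,0],[0.42,0,0,1,0]]]}}

```text
t: 22.15
position: [0.5052, -0.38, 0.2702]
tcp_rot: [-0.033, 0.999, -0.002, 0.0]
ft_force: [0.4, 0.3, 0.0]
width: 0.421
```

```bash
cat >> h.py <<'E'
def slotcheck(f,W):
    h=cv2.cvtColor(f,cv2.COLOR_RGB2HSV); X,Y=chest(W); Z=W[...,2]
    for n,y in dict(scraper=.136,knife=.045,brush=-.0453,loop=-.136).items():
        m=(h[...,0]<14)&(h[...,1]>150)&(abs(Y-y)<.036)&(X<0)&(X>-.19)&(Z>.12)&(Z<.16)
        if m.sum()>100: print(n,m.sum(),"X",X[m].min().round(4),X[m].max().round(4),"dY",(np.median(Y[m])-y).round(4),"Z",np.percentile(Z[m],[5,50,95]).round(4))
E
python3 - <<'E'
from h import *
f,W,s=cloud("wrist"); save(f,"w7.png"); slotcheck(f,W)
E
```

```text
brush 515 X -0.1657 -0.0725 dY -0.0078 Z [0.1216 0.1275 0.1305]
loop 302 X -0.1652 -0.0732 dY -0.0075 Z [0.1249 0.1285 0.1305]
```

View pics/w7.png

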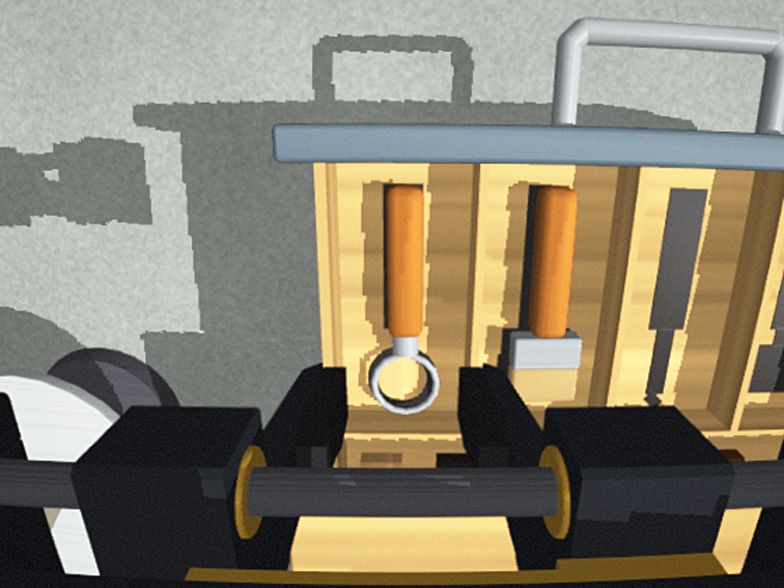

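Request:
{"name": "drive_tool", "arguments": {"increments": [[[0.5,0.1,0.94,0,-0.13],[0.5,0.1,0.94,0,-0.13],[0.5,0.1,0.94,0,-0.13],[0.5,0.1,0.94,0,-0.13],[0.5,0.1,0.94,0,-0.13],[0.5,0.1,0.94,0,-0.13],[0.5,0.1,0.94,0,-0.13],[0.5,0.1,0.94,0,-0.13],[0.5,0.1,0.94,0,-0.13],[0.5,0.1,0.94,0,-0.13],[0.5,0.1,0.94,0,-0.13],[0.5,0.1,0.94,0,-0.13],[0.5,0.1,0.94,0,-0.13],[0.5,0.1,0.94,0,-0.13],[0.5,0.1,0.94,0,-0.13],[0.5,0.1,0.94,0,-0.13],[0.5,0.1,0.94,0,-0.13],[0.5,0.1,0.94,0,-0.13],[0.5,0.1,0.94,0,-0.13],[0.5,0.1,0.94,0,-0.13]]]}}

```text
t: 24.2
position: [0.5853, 0.3736, 0.2685]
tcp_rot: [0.149, 0.989, -0.001, -0.0]
ft_force: [0.9, -0.1, -0.2]
width: 0.498
```

Request:
{"name": "drive_tool", "arguments": {"increments": [[[0.5,0,0,0,0],[0.5,0,0,0,0]]]}}

```text
t: 24.4
position: [0.5847, 0.3728, 0.2679]
tcp_rot: [0.148, 0.989, -0.001, -0.0]
ft_force: [0.6, 0.3, -0.2]
width: 0.501
```

```bash
python3 - <<'E'
from h import *
f,W,s=cloud("wrist"); print(s["position"],s["tcp_rot"])
for g in grips(f,W): print(*g)
E
```

```text
[0.58472252 0.37279993 0.26787757] [ 1.47554509e-01  9.89053328e-01 -1.02034763e-03 -3.75208775e-04]
[483.   6.] 243 [0.4691 0.6219 0.0296 0.0182] [0.647 0.762] 0.0191
[518. 184.] 11449 [0.6862 0.6443 0.2892 0.0998] [ 1.    -0.014] 0.0188
[292. 165.] 1490 [0.5782 0.3798 0.021  0.0937] [ 0.955 -0.296] 0.0225
```

Request:
{"name": "drive_tool", "arguments": {"increments": [[[0.5,0.02,0.12,-0.8,0],[0.5,0,0,-0.8,0],[0.5,0,0,-0.8,0],[0.5,0,0,-0.8,0],[0.5,0,0,-0.8,0],[0.5,0,0,-0.8,0],[0.5,0,0,-0.8,0],[0.5,0,0,-0.8,0],[0.5,0,0,-0.1,0],[0,0,0,0,0],[0,0,0,0,0],[0,0,0,0,0],[0,0,0,0,0],[0,0,0,0,0]]]}}

```text
t: 25.85
position: [0.5874, 0.3774, 0.01]
tcp_rot: [0.149, 0.989, -0.0, 0.001]
ft_force: [-0.5, -1.6, 6.6]
width: 0.248
```

Request:
{"name": "drive_tool", "arguments": {"increments": [[[0,0,0,0.6,0],[0,0,0,1,0],[0,0,0,1,0],[0,0,0,1,0],[0,0,0,1,0],[0,0,0,1,0],[0,0,0,1,0]]]}}

```text
t: 26.55
position: [0.5856, 0.3765, 0.2739]
tcp_rot: [0.148, 0.989, -0.001, -0.0]
ft_force: [0.5, 0.1, -0.8]
width: 0.242
```

Request:
{"name": "drive_tool", "arguments": {"increments": [[[0,-0.17,-0.6,0,0.18],[0,-0.17,-0.9,0,0.18],[0,-0.17,-0.9,0,0.18],[0,-0.17,-0.9,0,0.18],[0,-0.17,-0.9,0,0.18],[0,-0.17,-0.9,0,0.18],[0,-0.17,-0.9,0,0.18],[0,-0.17,-0.9,0,0.18],[0,-0.17,-0.9,0,0.18],[0,-0.17,-0.9,0,0.18],[0,-0.17,-0.9,0,0.18],[0,-0.17,-0.9,0,0.18],[0,-0.17,-0.9,0,0.18],[0,-0.17,-0.7,0,0.22],[0,0,0,0,0],[0,0,0,0,0]]]}}

```text
t: 28.15
position: [0.4907, -0.1075, 0.272]
tcp_rot: [-0.029, 1.0, -0.001, 0.0]
ft_force: [-0.2, 0.5, -1.5]
width: 0.245
```

```bash
python3 - <<'E'
from h import *
f,W,s=cloud("wrist"); save(f,"w8.png"); t=s["position"]; print(t,s["tcp_rot"],s["width"])
h=cv2.cvtColor(f,cv2.COLOR_RGB2HSV)
m=(h[...,0]<14)&(h[...,1]>150)&(W[...,2]>t[2]-.03)&(np.hypot(W[...,0]-t[0],W[...,1]-t[1])<.08)
X,Y=chest(W); k=m&(W[...,2]>np.percentile(W[m][:,2],60)-.004)
print("X rear",X[m].min(),"Y",np.median(Y[m]),"top z",np.percentile(W[m][:,2],[50,95]), "slopes",np.polyfit(X[k],np.c_[Y[k],W[k][:,2]],1)[0])
E
```

```text
[ 0.49065145 -0.10745856  0.27204505] [-2.88386886e-02  9.99583364e-01 -1.19419503e-03  3.77535136e-05] 0.24518645742162282
X rear -0.1658133874133292 Y 0.13600516081247147 top z [0.28339949 0.28473633] slopes [0.01333685 0.0041291 ]
```

Request:
{"name": "drive_tool", "arguments": {"increments": [[[0,0,0,-0.9,0],[0,0,0,-0.9,0],[0,0,0,-0.9,0],[0,0,0,-0.8,0],[0,0,0,-0.22,0],[0,0,0,0,0],[0.42,0,0,0,0],[0.42,0,0,0,0],[0.42,0,0,0,0],[0.42,0,0,0.6,0],[0.42,0,0,1,0],[0.42,0,0,1,0],[0.42,0,0,1,0]]]}}

```text
t: 29.5
position: [0.4906, -0.1072, 0.2692]
tcp_rot: [-0.03, 1.0, -0.001, 0.0]
ft_force: [0.7, -0.2, 0.1]
width: 0.42
```

```bash
python3 - <<'E'
from h import *
f,W,s=cloud("wrist"); save(f,"w9.png"); slotcheck(f,W); print(s["position"])
f,W,s=cloud("top"); save(f,"top2.png");print(grips(f,W)); X,Y=chest(W)
fr=(X<-.17)&(X>-.26)&(abs(Y)<.17)&(W[...,2]>.165); print("front wall X",np.percentile(X[fr],[2,50,98]))
E
```

```text
scraper 358 X -0.1641 -0.072 dY -0.0059 Z [0.125  0.1289 0.1311]
brush 1152 X -0.1789 -0.0868 dY -0.0091 Z [0.1214 0.1299 0.1318]
loop 108 X -0.1292 -0.0732 dY 0.0121 Z [0.1201 0.1221 0.1263]
[ 0.49055494 -0.10723916  0.2692251 ]
[]
front wall X [-0.25849849 -0.21828071 -0.17236591]
```

View pics/w9.png

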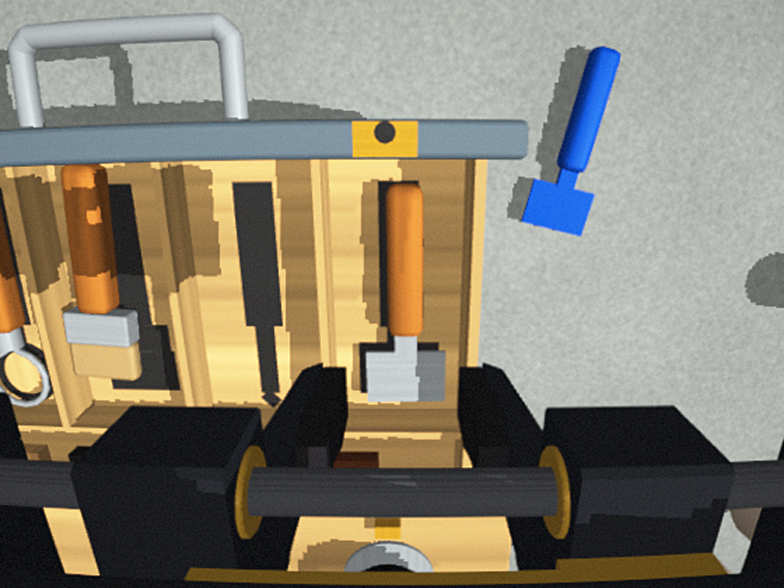

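View pics/top2.png

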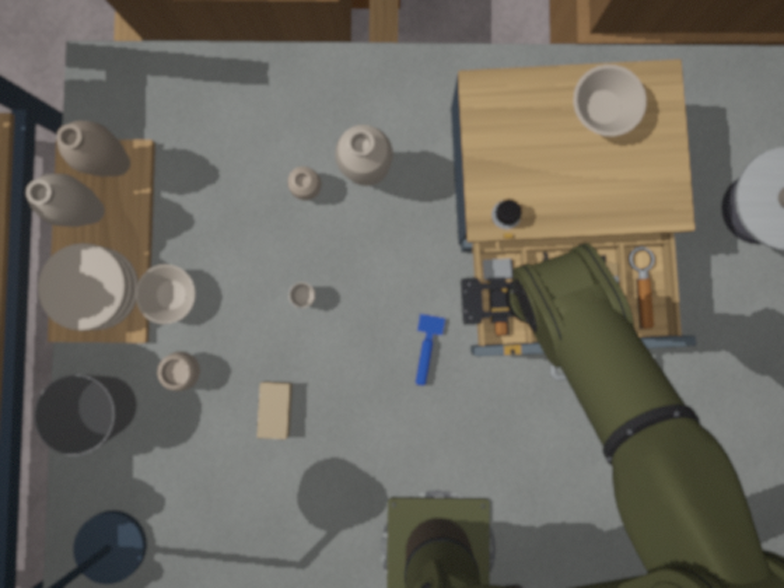

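The scraper is in place and the bench is clear. The brush looks knocked about 13 mm forward and sideways in its slot, so I'll look at it from above.

Request:
{"name": "drive_tool", "arguments": {"increments": [[[0.42,0.05,-0.9,0,0],[0.42,0.05,-0.9,0,0],[0.42,0.05,-0.9,0,0],[0.42,0.05,-0.9,0,0],[0.42,0.05,-0.9,0,0],[0.42,0,-0.2,0,0],[0.42,0,0,0,0]]]}}

```text
t: 30.3
position: [0.5, -0.2968, 0.2664]
tcp_rot: [-0.028, 1.0, -0.001, -0.001]
ft_force: [-0.8, 0.6, 0.9]
width: 0.421
```

```bash
python3 - <<'E'
from h import *
f,W,s=cloud("wrist"); save(f,"w10.png"); slotcheck(f,W); print(s["position"])
g=lambda x,y:(np.round(chest(W[int(y/1.4),int(x/1.4)]),4),W[int(y/1.4),int(x/1.4),2].round(4))
np.savez("w10.npz",f=f,W=W)
E
```

```text
scraper 759 X -0.1644 -0.0719 dY -0.0079 Z [0.1208 0.1268 0.1303]
brush 351 X -0.1785 -0.0862 dY -0.0212 Z [0.125  0.1281 0.1308]
loop 250 X -0.1659 -0.0729 dY -0.0054 Z [0.1205 0.129  0.1308]
[ 0.50002171 -0.29677879  0.26637483]
```

View pics/w10.png

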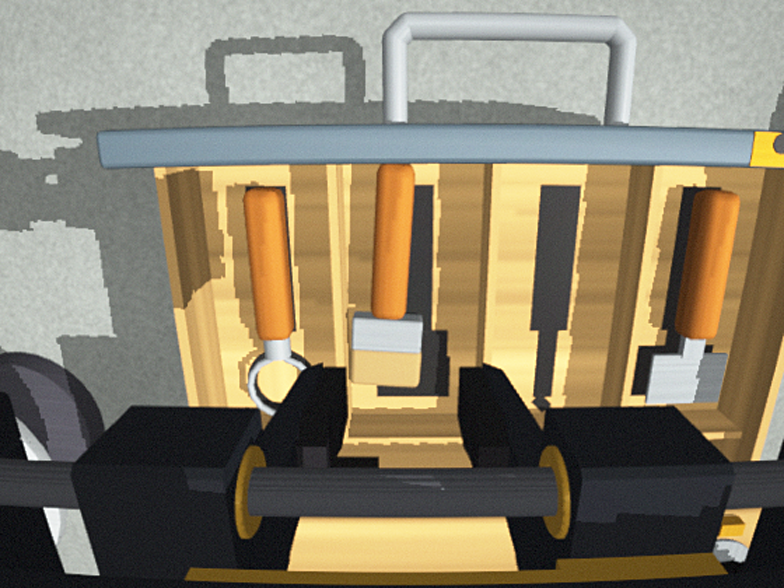

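Request:
{"name": "drive_tool", "arguments": {"increments": [[[0.34,-0.28,0.1,0,-0.93],[0.34,-0.28,0.1,0,-0.93],[0.34,-0.28,0.1,0,-0.93],[0.34,-0.28,0.1,0,-0.93],[0.34,-0.28,0.1,0,-0.93],[0.34,-0.28,0.1,0,-0.93],[0.34,-0.28,0.1,0,-0.93],[0.34,-0.28,0.1,0,-0.93],[0.34,-0.28,0.1,0,-0.93],[0.34,-0.28,0.1,0,-0.93],[0.34,-0.28,0.1,0,-0.93],[0.34,-0.32,0.1,0,-0.93],[0.34,0,0,0,0],[0.34,0,0,0,0]]]}}

```text
t: 31.75
position: [0.3655, -0.246, 0.2672]
tcp_rot: [0.679, 0.734, -0.0, -0.001]
ft_force: [-1.2, -0.9, 0.7]
width: 0.339
```

```bash
python3 - <<'E'
from h import *
f,W,s=cloud("wrist"); save(f,"w11.png"); X,Y=chest(W)
b=(abs(W[...,2]-.161)<.008)&(abs(Y)<.04)&(X<-.22)&(X>-.28); print(b.sum(),np.percentile(X[b],[1,50,99]),"tcp",chest(s["position"]),s["position"],s["tcp_rot"])
E
```

```text
1573 [-0.2489741 -0.2431592 -0.237262 ] tcp (np.float64(-0.24152568964455728), np.float64(0.006803044907967835)) [ 0.36551088 -0.24599658  0.26719215] [ 6.79177815e-01  7.33973316e-01 -3.45707594e-04 -7.39670313e-04]
```

Request:
{"name": "drive_tool", "arguments": {"increments": [[[0.34,-0.05,0,-0.75,0],[0.34,0,0,-0.75,0],[0.34,0,0,-0.75,0],[0.34,0,0,-0.75,0],[0.34,0,0,0,0],[0,0,0,0,0],[0,0,0,0,0],[0,0,0,0,0],[0,0,0,0,0]]]}}

```text
t: 32.7
position: [0.3636, -0.2477, 0.1481]
tcp_rot: [0.681, 0.732, -0.0, 0.0]
ft_force: [-0.2, 0.8, 5.6]
width: 0.122
```

Request:
{"name": "drive_tool", "arguments": {"increments": [[[0,0.1,0.006,0,0],[0,0.2,0.012,0,0],[0,0.3,0.018,0,0],[0,0.35,0.021,0,0],[0,0.35,0.021,0,0],[0,0.35,0.021,0,0],[0,0.35,0.021,0,0],[0,0.35,0.021,0,0],[0,0.35,0.021,0,0],[0,0.35,0.021,0,0],[0,0.35,0.021,0,0],[0,0.35,0.021,0,0],[0,0.35,0.021,0,0],[0,0.35,0.021,0,0],[0,0.3,0.018,0,0],[0,0.2,0.012,0,0],[0,0.15,0.009,0,0],[0,0.1,0.006,0,0],[0,0,0,0,0],[0,0,0,0,0]]]}}

```text
t: 34.7
position: [0.5674, -0.2354, 0.1481]
tcp_rot: [0.682, 0.732, -0.003, -0.003]
ft_force: [-8.8, 0.1, 11.8]
width: 0.125
```

Request:
{"name": "drive_tool", "arguments": {"increments": [[[0.3,0,0,0,0],[0.3,0,0,0,0],[0.3,0,0,0,0],[0.3,0,0,0.7,0],[0.3,0,0,1,0],[0.3,0,0,1,0],[0.3,-0.8,0.5,0.3,0],[0.3,-0.8,0.5,0,0],[0.3,-0.4,0.5,0,0],[0.3,0,0,0,0]]]}}

```text
t: 35.7
position: [0.4887, -0.1719, 0.2672]
tcp_rot: [0.68, 0.733, -0.001, -0.002]
ft_force: [1.1, -0.8, -0.2]
width: 0.298
```

```bash
python3 - <<'E'
from h import *
f,W,s=cloud("wrist"); save(f,"w12.png"); X,Y=chest(W); print(s["position"])
b=(abs(W[...,2]-.161)<.008)&(abs(Y)<.04)&(X<-.02)&(X>-.1); print(b.sum(),np.percentile(X[b],[1,50,99]))
f,W,s=cloud("side"); save(f,"side2.png")
E
```

```text
[ 0.48867021 -0.17187182  0.2672239 ]
561 [-0.04535179 -0.04078098 -0.03369337]
```

View pics/side2.png

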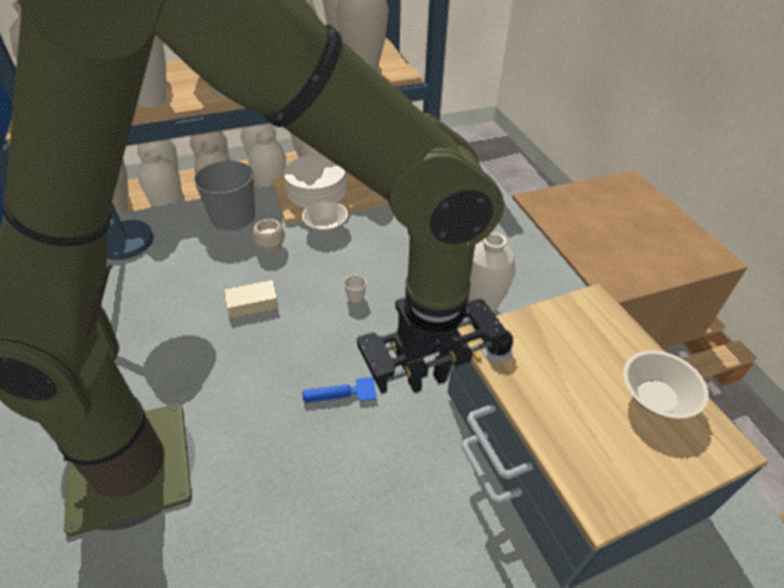

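Request:
{"name": "drive_tool", "arguments": {"increments": [[[0,0.3,-0.6,0,0],[0,0.3,-0.6,0,0],[0,0.35,-0.58,0,0],[0,0,0,0,0],[0,0,0,-1,0],[0,0,0,-1,0],[0,0,0,-0.9,0],[0,0,0,0,0]]]}}

```text
t: 36.6
position: [0.5258, -0.2447, 0.1464]
tcp_rot: [0.681, 0.732, -0.002, -0.006]
ft_force: [-1.2, -0.0, -0.4]
width: 0.006
```

Request:
{"name": "drive_tool", "arguments": {"increments": [[[0,0.2,0.01,0,0],[0,0.1,0.006,0,0],[0,0.1,0.006,0,0],[0,0.05,0.003,0,0],[0,0,0,0,0]]]}}

```text
t: 37.1
position: [0.5475, -0.2451, 0.1518]
tcp_rot: [0.681, 0.732, -0.0, -0.0]
ft_force: [0.9, -0.6, 0.7]
width: 0.006
```

Request:
{"name": "drive_tool", "arguments": {"increments": [[[0,0.08,0.005,0,0],[0,0.08,0.005,0,0],[0,0,0,0,0]]]}}

```text
t: 37.4
position: [0.5479, -0.2452, 0.1511]
tcp_rot: [0.682, 0.731, -0.004, -0.005]
ft_force: [-11.5, 0.8, 11.1]
width: 0.009
```

Request:
{"name": "drive_tool", "arguments": {"increments": [[[0,0.06,0.004,0,0],[0,0.06,0.004,0,0],[0,0,0,0,0]]]}}

```text
t: 37.7
position: [0.5479, -0.2451, 0.1511]
tcp_rot: [0.682, 0.731, -0.007, -0.009]
ft_force: [-20.2, 1.3, 20.4]
width: 0.008
```

Request:
{"name": "drive_tool", "arguments": {"increments": [[[0,-0.5,-0.03,0,0],[0,-0.6,0,0,0],[0,-0.4,0,0.3,0],[0,0,0.2,1,0],[0,0,0.2,1,0],[0,-0.3,0.5,1,0],[0,0,0.5,0,0],[0,0,0,0,0],[0,0,0,0,0]]]}}

```text
t: 38.6
position: [0.4858, -0.1898, 0.2826]
tcp_rot: [0.681, 0.732, -0.001, -0.001]
ft_force: [0.9, -0.6, -0.4]
width: 0.002
```

```bash
python3 - <<'E'
from h import *
f,W,s=cloud("wrist"); X,Y=chest(W); print(s["position"],s["ft_force"])
b=(abs(W[...,2]-.161)<.008)&(abs(Y)<.04)&(X<-.02)&(X>-.1); print(b.sum(),np.percentile(X[b],[1,50,99]) if b.any() else "")
print(ctrl.job_done())
E
```

```text
[ 0.4858197  -0.18983179  0.2826397 ] [ 0.94997191 -0.56033573 -0.44771939]
953 [-0.04534576 -0.04082072 -0.03383189]
the job is handed in; nothing more can be done
None
```

The job is handed in, about 39 s into the 210 s allowed; no verdict was reported. I turned the lock knob anticlockwise to its stop and opened the drawer 205 mm. The brush, turning loop and scraper went into their own slots and I pushed the drawer shut. There was no knife on the bench. I did not touch the blue look-alike.

**Last checks:**
- **Loop and scraper:** both lay flat in their slots, grip ends to the front, about 70 mm behind the slot's front end.
- **Brush:** it was knocked after I placed it. It still lay flat, about 56 mm behind the slot's front end and 16–21 mm off the middle line, which is within limits, so I left it.
- **Drawer:** it ended against a solid stop. A second push of up to 20 N did not move it, and the gripper's position at the handle matched the start to 0.2 mm. The wrist camera disagreed slightly, reading the handle about 2 mm further out than at the start, about the same as the calibration error and within the 5 mm limit.
- **Tools after closing:** I did not check them once the drawer was shut.
- **Ware and brick:** they looked unmoved in the last top view, taken before closing. In the side view after closing, the parts not hidden by the arm also looked unmoved.

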